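# Plug the upright into the stand foot and hold it pressed on the fence

### The job

Take the square wooden upright out of its dark parts block, plug its tenon fully down into the square hole of the stand foot, and only then slide the foot, flat on the counter, against the sprung wooden pad of the fence, square to it and centred, its ends level with the ends of the pad. Press with a steady 10 newtons or so - the pad's face is then level with the front ends of the two fixed cheeks beside it - and never push the pad to its back stop; finish while still holding it pressed like that so a colleague can drive the screw, and leave the other goods on the counter where they are.

Things in the scene. Friction and masses are not known exactly. Their poses are not given: they have to be found in the camera images.
- post: The upright: light wood bar 30x30 mm, 72 mm tall, with a 14 mm round dowel stub, 14 mm long, on top and a centred square tenon 20x20 mm, 22 mm long, below (last 6 mm narrowed to 17.5 mm). 0.08 kg. Origin: centre of the shoulder between bar and tenon; z up, x and y square to its faces. Fits in any quarter turn. Starts upright in the parts block, shoulder 30 mm above the counter.
- rack: The parts block: dark wood block 75x75x30 mm fixed to the counter, with a centred square pocket 24 mm wide, 26 mm deep, in which the upright's tenon stands loosely. Origin: centre of its underside, z up, x and y square to its sides.
- foot: The stand foot: loose light wood slab 80 mm (x) by 90 mm (y) by 32 mm tall, about 0.4 kg, flat on the counter in front of the fence, somewhat skewed. Origin: centre of its underside; its +x side goes against the pad. With the upright fully home, the shoulder sits on the top face, 32 mm above this origin.
- foot_hole0 (a point): Centre of the mouth of the foot's square hole, centred on its top face, 32 mm above the foot's origin. Hole 22 mm wide, 26 mm deep, chamfered 2 mm, sides parallel to the foot's. Axes as the foot's.
- fence: The fence: aluminium housing fixed to the counter, 170 mm wide (y), 46 mm tall, 36 to 100 mm behind its origin. Origin: on the counter below the middle of the unpressed pad's front face. +x points into the fence, away from the robot: the pushing direction. Two fixed cheeks 10 mm wide, 37 mm tall, at y = -68 and 68 mm have their front ends at x = 10 mm; the pad is between them.
- pad_face (a point): Centre of the pad's front face, 16 mm above the counter; moves with the pad along the fence's x. The pad is a wood plate 90 mm wide along the fence's y, 12 mm thick, from 4 to 38 mm above the counter, on two sprung guide rods.
- pad (a joint): How far the pad is pressed back along the fence's +x, in m: 0 free, 0.020 at its back stop. The springs give 1000 N per m with no preload, so 0.010 means 10 N (pad face level with the cheeks' front ends).
- pouch_rest: Bystander: spectacle pouch on a small brass and wood rest, 62x57x146 mm, loose. Origin: centre of its underside.
- spec_case: Bystander: three-sided white spectacle case 158x73x56 mm, loose. Origin: centre of its underside, long along its x.
- phone_stand: Bystander: plywood fox-shaped phone stand 104x114x167 mm, loose. Origin: centre of its underside.

How it is judged:
On the way, in this order (a step that is already met when the one before it is completed fails the run):
1. the upright is plugged fully into the foot while the pad is still unpressed (horizontal distance between post and foot_hole0 below 0.004 m and z of post in the frame of foot between 0.029 and 0.0345 m and angle between the z axis of post and the z axis of foot, either way round below 0.1 rad and value of joint pad below 0.003 m), for 0.2 s.
2. the foot, with the upright in it, is pressed squarely on the pad with 6 to 14 N, steadily (horizontal distance between post and foot_hole0 below 0.004 m and z of post in the frame of foot between 0.029 and 0.0345 m and angle between the z axis of post and the z axis of foot, either way round below 0.1 rad and value of joint pad between 0.006 and 0.014 m and contact force between foot and fence between 5 and 16 N and angle between the x axis of foot and the x axis of fence, either way round below 0.06 rad and angle between foot's own z axis and vertical below 0.06 rad and y of foot in the frame of fence between -0.012 and 0.012 m), for 1 s.
At the end, for the whole second after the job is handed in: Upright home in the foot (3 mm height, 4 mm sideways, 0.1 rad); the robot still holds the foot flat (0.06 rad), square to the fence (0.06 rad) and end to end with the pad (12 mm), pad pressed in 6 to 14 mm and foot-to-fence force 5 to 16 N (all of step 2 and (contact force between any of the fingers, the arm and post above 1 N or contact force between any of the fingers, the arm and foot above 1 N)); the arm keeps its last pose, push and grip.
It fails at once if the pad is pushed to its back stop (value of joint pad above 0.019 m).
It fails at once if the spectacle pouch rest is disturbed (distance of pouch_rest from where it was at the start of the episode above 0.02 m).
It fails at once if the spectacle case is disturbed (distance of spec_case from where it was at the start of the episode above 0.02 m).
It fails at once if the phone stand is disturbed (distance of phone_stand from where it was at the start of the episode above 0.02 m).
It also fails if it takes over 51 s, if anything falls off the work surface, if the arm or the gripper's body presses on something with over 40 N, if the wrist force passes 120 N, or if a joint passes its speed limit or range.

### The arm

A 6-joint arm with a two-finger parallel gripper is mounted at the origin on the work surface; the furniture and walls round the work are solid. World frame = base frame: x ahead of the robot, y to its left, z up, the work surface at z = 0. Lengths are in m, angles in rad, forces in N, time in s.
With the tool pointing down it reaches from about 0.275 to 0.725 m from the base axis. Payload 15.9 kg.
Tool frame: the origin (TCP) lies midway between the tips of the shut fingers; the grasp point (between the pads) lies 19 mm behind it; z points along the fingers, y is the line along which they close (so a half turn about z gives the same grasp; the last joint's range is limited). The gripper opens to 85 mm and grips with 20 to 120 N. Pads are 22 mm wide; open, the fingers measure 114 mm over their backs; the gripper's body (76 mm by 85 mm) begins 54 mm behind the grasp point. The pads swing forward as they close: fully open they stand 13 mm farther back than shut.
Start: joints at [1.347, 0.213, -0.034, 1.323, 0, 1.571], TCP at [0.111, 0.488, 0.211] pointing down, gripper open.
Joint ranges: [-2.98, 2.98], [-0.74, 1.72], [-1.14, 1.35], [-2.1, 2.04], [-1.57, 1.44], [-3.14, 3.14]. Speed limits (rad/s): [1.89, 1.89, 2.39, 2.57, 3.14, 3.14].

### API

Orientations are given as a unit quaternion [x, y, z, w].
In Python, from station import r, cams, finish_job, get_obs gives the robot as it stands (r), with the cameras (cams), the job as plain functions and the readings as plain functions.
- The arm moves only by the tool send_path, called after ">>>" as name(argument=value, ...) on one line, values as JSON. Schema: {"type":"object","properties":{"plan":{"type":"array","items":{"type":"number"},"minItems":6,"maxItems":120},"jaw":{"type":"number"},"clamp_n":{"type":"number"},"only":{"type":"string"},"quiet":{"type":"boolean"},"lines":{"type":"string"}},"required":["plan"],"additionalProperties":false}. plan is one flat list of numbers that holds 1 to 20 rows one after another, with no inner brackets; each row has 6 numbers: dx, dy, dz in a scale on which 1.0 is 500 mm, then a rotation vector rx, ry, rz in normalised numbers (1 is pi/2 rad); each row shifts and turns the commanded pose from where the row before left it, along the tool's axes as they then stand; what a row does not reach is not made up. A row lasts 1/12 s, in which the tool goes at most 0.0417 m and 0.125 rad, less where a joint would pass 70% of its speed; a pose out of reach is approached as far as the arm can. jaw is the finger opening in m, set as the call begins (left out keeps the last). The fingers move at their own pace and stop on an object; clamp_n is the grip in N (left out, the last holds). Time passes only in rows, so rows that do not move let the fingers close. The tool returns the time, the measured TCP pose, the force, the opening and the grip force at its end. only (a regular expression) keeps the lines of the reply that match it, lines (a string "A,B") keeps lines A to B, and quiet returns only ok. A shift or turn number past 1, either way, is cut back to 1. Input that does not fit is refused with a message, and nothing moves.
- get_obs(): the state, without advancing time (a new reading comes with each control period).
- cams.capture(name): name is "side" or "top" or "wrist"; returns (picture, depth): 400x640x3 uint8, red, green, blue; 400x640 float32, m along the optical axis (not along the pixel's ray), 0 where there is no reading.
- cams.camera_model(name): a dict with "camera_matrix" (3x3 intrinsics, pixels), "origin" and "orientation" of the camera in the world. Camera axes: x right, y down, z forward; pixel columns grow to the right and rows downward; lengths in m; the calibration is good to about 2 mm. A picture is of the moment at which its call begins: read the wrist's pose just before it. camera_model takes no time and is no camera call; for the wrist camera it gives the pose at the moment of the call.
- finish_job(): hands the job in; it is judged then, once.
The state is a dict: "t": time; "q": joint angles; "dq": joint speeds; "joint_torque": joint torques, N m; "tool_pos": TCP position; "ee_rot": TCP orientation; "wrist_force": force on the tool from outside, world axes, zero at the start; "ft_torque": the same for the moment, N m; "width": finger opening in m; "gripper_force": force on a finger pad.
Only numpy, scipy, OpenCV 4.12 (cv2) and the standard library are available. Lean on these libraries where they do the work, as an engineer would, in place of code of your own. Each camera call takes 0.05 s, during which the arm holds its last target. There are 200 camera calls.

## Working session

There is one attempt and no reset: what is moved stays moved. The work goes in short steps, Python scripts to look and compute and a tool call to move; the robot and the scene stay as the last step left them, time stands still between calls to the robot, and variables do not carry over. Pictures are saved under pics/ and viewed, at most 10 in all, crops included, and the job is handed in when it is done.

```bash
ls; mkdir -p pics
```

Create h.py:
```python
import numpy as np, cv2
from station import r, cams, finish_job, get_obs
from scipy.spatial.transform import Rotation as R
def snap(n,f):
    m=cams.camera_model(n); p,d=cams.capture(n)
    cv2.imwrite(f'pics/{f}.png',p[:,:,::-1]); np.savez(f'pics/{f}.npz',p=p,d=d,K=m['camera_matrix'],o=m['origin'],q=m['orientation'])
def load(f):
    z=np.load(f'pics/{f}.npz'); q=z['q']; M=R.from_quat(q).as_matrix() if q.size==4 else q
    return z['p'],z['d'],z['K'],z['o'],M
def cloud(f):
    p,d,K,o,M=load(f); v,u=np.mgrid[:400,:640]
    c=np.stack([(u-K[0,2])/K[0,0]*d,(v-K[1,2])/K[1,1]*d,d],-1)
    return c@M.T+o
def plane(f,uv,z):
    p,d,K,o,M=load(f); uv=np.atleast_2d(uv).astype(float)
    ray=np.c_[(uv-K[[0,1],2])/[K[0,0],K[1,1]],np.ones(len(uv))]@M.T
    return o+ray*((z-o[2])/ray[:,2])[:,None]
```

Run:
```python
from h import *
for n in('top','side'): 
    snap(n,n+'0'); m=load(n+'0'); print(n,m[2].round(1).tolist(),m[3],m[4].round(3).tolist())
s=get_obs(); print(s['t'],s['tool_pos'],s['ee_rot'],s['width'])
```

```text
pics
station.py
top [[463.2, 0.0, 322.2], [0.0, 463.2, 201.8], [0.0, 0.0, 1.0]] [ 0.43356689 -0.02619693  1.14404883] [[-0.015, -0.998, 0.065], [-1.0, 0.015, 0.001], [-0.002, -0.065, -0.998]]
side [[515.6, 0.0, 322.2], [0.0, 515.6, 202.2], [0.0, 0.0, 1.0]] [-0.16003692 -1.01489157  0.83234324] [[0.818, -0.298, 0.491], [-0.575, -0.438, 0.692], [0.009, -0.848, -0.53]]
0.1 [0.11092172 0.48722779 0.21050378] [ 1.11695558e-01  9.93742368e-01 -4.53032948e-04 -5.01665233e-05] 0.08497479715280268
```

View pics/top0.png

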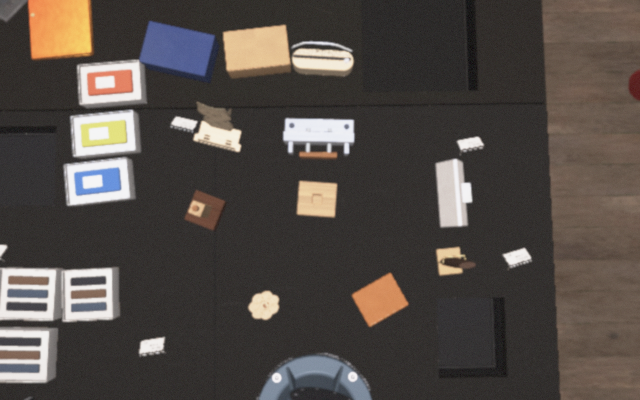

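View pics/side0.png

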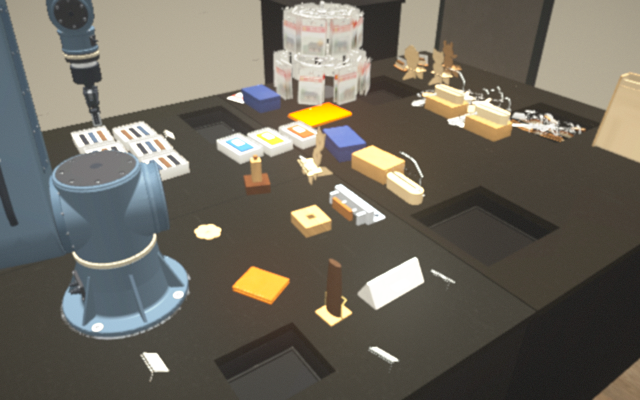

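Run:
```python
from h import *
p=load('top0')[0][:,:,::-1]
cv2.imwrite('pics/c1.png',cv2.resize(p[105:245,170:370],None,fx=4,fy=4,interpolation=cv2.INTER_CUBIC))
X=cloud('top0')
g=X[105:245,170:370]
# heights map regions
def rect(mask,name):
    P=g[mask]; 
    n,l,st,c=cv2.connectedComponentsWithStats(mask.astype(np.uint8))
    for i in range(1,n):
        if st[i,4]<12: continue
        Q=g[l==i]; rr=cv2.minAreaRect((Q[:,:2]*1000).astype(np.float32))
        print(name,st[i,:5]+[170,105,0,0,0],np.round(Q.mean(0),4),np.round(rr[0],1),np.round(rr[1],1),round(rr[2],1),'z',np.round(np.percentile(Q[:,2],[5,50,95]),4))
z=g[:,:,2]
rect((z>.022)&(z<.060),'mid'); rect((z>.06)&(z<.12),'hi')
```

```text
mid [194 121  48  31 861] [0.6671 0.2207 0.0442] [668.7 220.9] [113.8  50.5] 75.1 z [0.0395 0.0436 0.0528]
mid [ 284  127   71   31 1186] [ 0.6515 -0.0184  0.041 ] [651.4 -18.8] [168.7  74.3] 86.9 z [0.0247 0.0439 0.0488]
mid [ 297  181   40   36 1166] [ 0.5143 -0.0125  0.0324] [514.5 -12.4] [89.8 80.1] 84.9 z [0.0288 0.0324 0.0361]
mid [185 190  41  40 750] [0.4901 0.2527 0.0314] [491.5 258.4] [76.9 74.9] 68.3 z [0.027  0.0306 0.0365]
hi [199 111  35  18 263] [0.6934 0.2137 0.0897] [693.5 214.9] [73.3 12.9] 74.5 z [0.0635 0.0892 0.1168]
hi [189 200  20  17 237] [0.4905 0.2543 0.0986] [491.3 257.7] [31.  29.8] 68.0 z [0.0684 0.1015 0.1167]
```

View pics/c1.png

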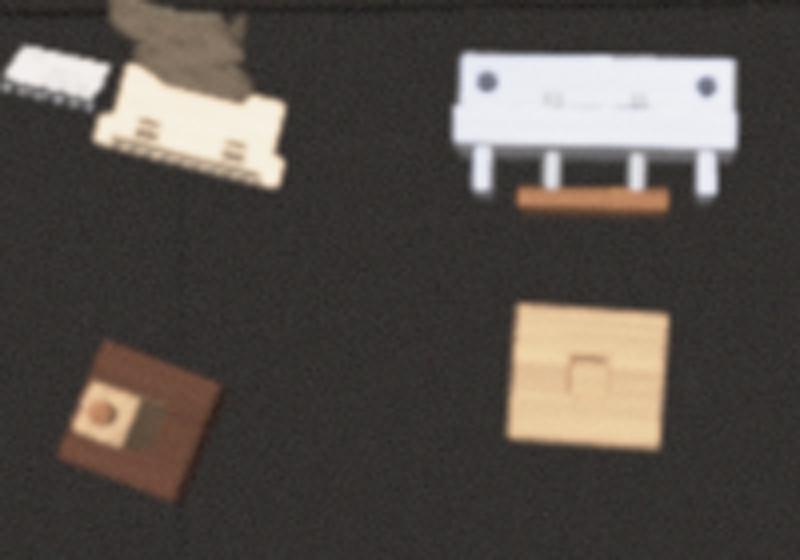

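Add to h.py:
```python
def delta(x,y,z,yaw=None):
    s=get_obs(); Rm=R.from_quat(s['ee_rot']); M=Rm.as_matrix()
    d=Rm.inv().apply(np.array([x,y,z])-s['tool_pos'])
    a=np.degrees(np.arctan2(M[1,1],M[0,1]))
    print('t %.2f'%s['t'],'pos',s['tool_pos'].round(4),'yaw_y %.2f'%a,'tilt',M[:2,2].round(4),'tool delta',d.round(4), 'rz',None if yaw is None else round(-np.radians(yaw-a),4),'F',np.round(s['wrist_force'],1),'w',round(s['width'],4),'q6 %.2f'%s['q'][5])
```

Run:
```python
from h import *
X=cloud('top0'); 
def rect(m,zp,name):
    m=cv2.morphologyEx(m.astype(np.uint8),cv2.MORPH_OPEN,np.ones((3,3),np.uint8))
    c=max(cv2.findContours(m,cv2.RETR_EXTERNAL,cv2.CHAIN_APPROX_NONE)[0],key=cv2.contourArea)[:,0]
    b=cv2.boxPoints(cv2.minAreaRect(c.astype(np.float32))); 
    P=plane('top0',c,zp)[:,:2]; print(name,cv2.minAreaRect((P*1000).astype(np.float32)), np.median(X[m>0][:,2]))
def box(u0,u1,v0,v1):
    k=np.zeros((400,640),bool);k[v0:v1,u0:u1]=1;return k
z=X[:,:,2]; hsv=cv2.cvtColor(load('top0')[0],cv2.COLOR_RGB2HSV); V=hsv[:,:,2]
rect(box(185,230,185,235)&(z>.092)&(z<.110),.102,'post')
rect(box(285,345,172,225)&(V>110),.032,'foot')
rect(box(290,345,150,161)&(hsv[:,:,1]>90)&(V>90),.038,'pad')
rect(box(275,365,110,146)&(V>110),.046,'housing')
c=np.array([[517,209],[668,213],[592,211],[460,52],[737,60],[517,303],[669,314],[662,449],[507,438]]);c=(c+.5)/4-.5+[170,105]
print(plane('top0',c[:3],.038).round(4).tolist(),plane('top0',c[3:5],.046).round(4).tolist(),plane('top0',c[5:],.032).round(4).tolist())
delta(.4913,.2577,.211)
```

```text
post ((491.14117431640625, 256.7038879394531), (32.2909049987793, 29.96906280517578), 67.49551391601562) 0.10162164670574514
foot ((513.666748046875, -11.760623931884766), (93.96729278564453, 84.04656219482422), 84.97050476074219) 0.03198803380517834
pad ((619.5029907226562, -16.844757080078125), (91.55596160888672, 17.007606506347656), 89.140380859375) 0.03718574470930891
housing ((673.8478393554688, -18.886383056640625), (170.3190155029297, 65.55838012695312), 89.13314056396484) 0.014324271569593261
[[0.6144, 0.0293, 0.038], [0.6106, -0.0616, 0.038], [0.6125, -0.0159, 0.038]] [[0.7088, 0.062, 0.046], [0.7014, -0.1043, 0.046]] [[0.5582, 0.0302, 0.032], [0.5502, -0.0613, 0.032], [0.4689, -0.0558, 0.032], [0.4768, 0.0372, 0.032]]
t 0.10 pos [0.1109 0.4872 0.2105] yaw_y 77.17 tilt [-0.0002 -0.0009] tool delta [-4.218e-01 -1.394e-01 -4.000e-04] rz None F [ 0.   0.2 -0.2] w 0.085 q6 1.57
```

Units first: shifts go in shares of 500 mm and turns go in shares of pi/2 rad. So -0.038 m is -0.076, -0.0126 m is -0.0252.

>>> send_path(plan=[-0.076,-0.0252,0,0,0,0,-0.076,-0.0252,0,0,0,0,-0.076,-0.0252,0,0,0,0,-0.076,-0.0252,0,0,0,0,-0.076,-0.0252,0,0,0,0,-0.076,-0.0252,0,0,0,0,-0.076,-0.0252,0,0,0,0,-0.076,-0.0252,0,0,0,0,-0.076,-0.0252,0,0,0,0,-0.076,-0.0252,0,0,0,0,-0.076,-0.0252,0,0,0,0], jaw=0.085)

```text
t: 1.02
tool_pos: [0.4892, 0.258, 0.2107]
ee_rot: [0.112, 0.994, -0.0, -0.0]
wrist_force: [0.2, 0.9, -0.4]
width: 0.085
gripper_force: 0.0
```

>>> send_path(plan=[0,0,0,0,0,0.0764,0,0,0,0,0,0.0764,0,0,0,0,0,0.0764,0,0,0,0,0,0.0764,0,0,0,0,0,0.0764,0,0,0,0,0,0.0764,0,0,0,0,0,0.0764,0,0,0,0,0,0.0764,0,0,0,0,0,0.0764,0,0,0,0,0,0.0764,0,0,0,0,0,0.0764,0,0,0,0,0,0.0764,0,0,0,0,0,0.0764,0,0,0,0,0,0.0764,0,0,0,0,0,0.0318,0,0,0,0,0,0])

```text
t: 2.35
tool_pos: [0.4876, 0.2595, 0.2106]
ee_rot: [0.829, 0.559, -0.0, -0.0]
wrist_force: [-0.7, -1.4, 0.4]
width: 0.085
gripper_force: 0.0
```

Run:
```python
from h import *
delta(.4912,.2572,.056,-22)
snap('wrist','w1')
```

```text
t 2.35 pos [0.4876 0.2595 0.2106] yaw_y -22.09 tilt [-0.0006 -0.0003] tool delta [-0.0007  0.0043  0.1546] rz -0.0016 F [-0.7 -1.4  0.4] w 0.085 q6 2.45
```

View pics/w1.png

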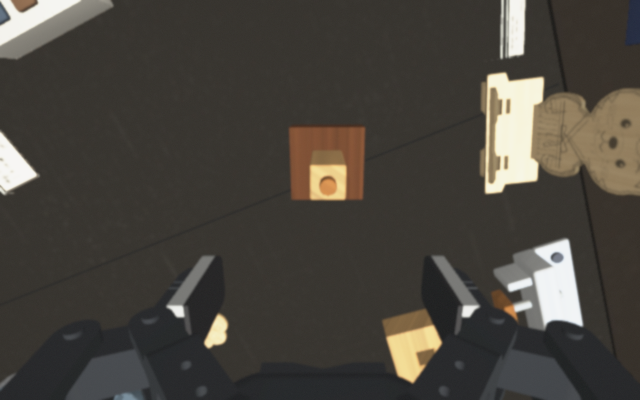

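Run:
```python
from h import *
print(plane('w1',[[328.3,182.5],[310,165],[347,165],[347,200],[310,200]],.102).round(4).tolist(), plane('w1',[[327,163]],.03))
```

```text
[[0.4937, 0.2593, 0.102], [0.4854, 0.2785, 0.102], [0.5132, 0.2673, 0.102], [0.5026, 0.2394, 0.102], [0.4739, 0.251, 0.102]] [[0.4938807  0.26037239 0.03      ]]
```

To row units: 0.031 m is 0.062, 0.001 m is 0.002.

>>> send_path(plan=[0.002,0.01,0,0,0,0,0,0,0.062,0,0,0,0,0,0.062,0,0,0,0,0,0.062,0,0,0,0,0,0.062,0,0,0,0,0,0.062,0,0,0,0,0,0,0,0,0,0,0,0,0,0,0], jaw=0.085)

```text
t: 3.07
tool_pos: [0.4921, 0.2581, 0.0554]
ee_rot: [0.828, 0.56, -0.001, -0.0]
wrist_force: [0.3, 0.5, 0.1]
width: 0.0851
gripper_force: 0.0
```

>>> send_path(plan=[0,0,0,0,0,0,0,0,0,0,0,0,0,0,0,0,0,0,0,0,0,0,0,0,0,0,0,0,0,0,0,0,0,0,0,0,0,0,0,0,0,0,0,0,0,0,0,0], jaw=0.0, clamp_n=100)

```text
t: 3.73
tool_pos: [0.4933, 0.259, 0.0571]
ee_rot: [0.829, 0.56, 0.001, 0.0]
wrist_force: [-2.3, -0.3, 11.1]
width: 0.0284
gripper_force: 98.0
```

To row units: -0.0345 m is -0.069, -0.03 m is -0.06, -0.1 rad is -0.0637.

>>> send_path(plan=[0,0,-0.06,0,0,0,0,0,-0.06,0,0,0,0,0,-0.06,0,0,0,-0.069,0.0348,0,0,0,0,-0.069,0.0348,0,0,0,0,-0.069,0.0348,0,0,0,0,-0.069,0.0348,0,0,0,0,-0.069,0.0348,0,0,0,0,-0.069,0.0348,0,0,0,0,-0.069,0.0348,0,0,0,0,0,0,0,0,0,-0.0637,0,0,0,0,0,-0.0637,0,0,0,0,0,-0.0637,0,0,0,0,0,0,0,0,0,0,0,0,0,0,0,0,0,0])

```text
t: 5.07
tool_pos: [0.5155, -0.0107, 0.1461]
ee_rot: [0.737, 0.676, 0.0, 0.0]
wrist_force: [-0.3, 0.2, -0.5]
width: 0.0284
gripper_force: 99.2
```

Run:
```python
from h import *
delta(.5153,-.0106,.057,-5)
snap('wrist','w2')
```

```text
t 5.07 pos [ 0.5155 -0.0107  0.1461] yaw_y -4.93 tilt [0.0002 0.    ] tool delta [ 0.0001 -0.0003  0.0891] rz 0.0012 F [-0.3  0.2 -0.5] w 0.0284 q6 1.64
```

View pics/w2.png

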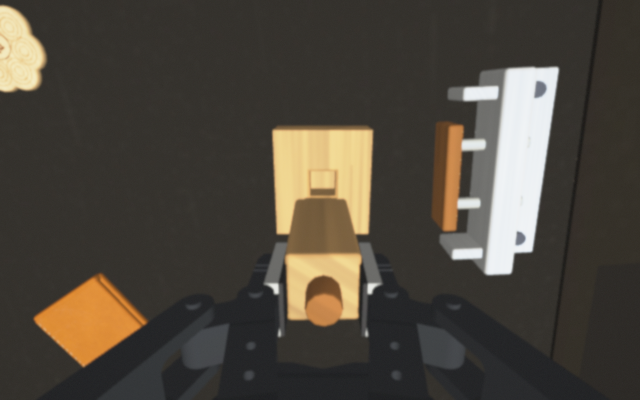

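Run:
```python
from h import *
p=load('w2')[0][:,:,::-1]
cv2.imwrite('pics/c2.png',cv2.resize(p[110:260,260:480],None,fx=3.6,fy=3.6,interpolation=cv2.INTER_CUBIC))
print(plane('w2',[[286.5,253],[360,253],[358.5,318],[287,318]],.191).round(4).tolist())
```

```text
[[0.5042, 0.0061, 0.191], [0.5322, 0.0036, 0.191], [0.53, -0.0255, 0.191], [0.501, -0.023, 0.191]]
```

View pics/c2.png

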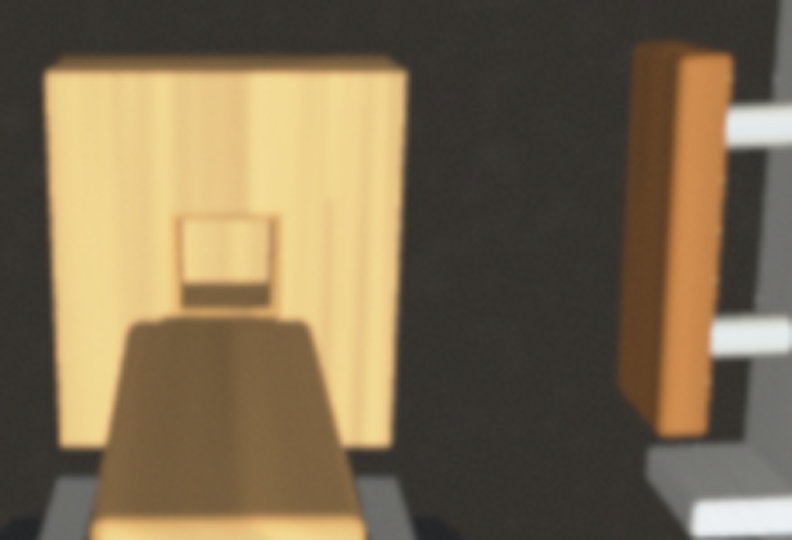

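Run:
```python
from h import *
f=lambda c:(np.array(c)+.5)/3.6-.5+[260,110]
P=plane('w2',f([[46,70],[406,70],[392,446],[60,446]]),.032);print(P.round(4).tolist(),P.mean(0))
P=plane('w2',f([[176,214],[280,214],[277,317],[179,317]]),.032);print(P.round(4).tolist(),P.mean(0))
P=plane('w2',f([[682,55],[659,435]]),.038);print(P.round(4).tolist(),P.mean(0),np.degrees(np.arctan2(*(P[0]-P[1])[:2])))
P=plane('w2',f([[635,45],[620,388]]),.004);print(P.round(4).tolist(),P.mean(0))
```

```text
[[0.4804, 0.0371, 0.032], [0.5602, 0.0303, 0.032], [0.5529, -0.0602, 0.032], [0.4721, -0.0532, 0.032]] [ 0.51636692 -0.0115117   0.032     ]
[[0.506, 0.002, 0.032], [0.5298, -0.0, 0.032], [0.5273, -0.0248, 0.032], [0.5042, -0.0228, 0.032]] [ 0.51684631 -0.0113892   0.032     ]
[[0.6191, 0.0291, 0.038], [0.6158, -0.0601, 0.038]] [ 0.61742533 -0.01551588  0.038     ] 2.143111894228469
[[0.6197, 0.028, 0.004], [0.6168, -0.0613, 0.004]] [ 0.61826286 -0.0166502   0.004     ]
```

To row units: 0.03 m is 0.06, -0.0015 m is -0.003.

>>> send_path(plan=[-0.003,0.0004,0,0,0,0,0,0,0.06,0,0,0,0,0,0.04,0,0,0,0,0,0.02,0,0,0,0,0,0.016,0,0,0,0,0,0.014,0,0,0,0,0,0,0,0,0,0,0,0,0,0,0])

```text
t: 5.78
tool_pos: [0.5159, -0.0124, 0.0713]
ee_rot: [0.736, 0.677, 0.0, 0.0]
wrist_force: [-0.4, 0.0, -0.1]
width: 0.0287
gripper_force: 99.5
```

>>> send_path(plan=[0,0,0.008,0,0,0,0,0,0.008,0,0,0,0,0,0.006,0,0,0,0,0,0,0,0,0,0,0,0,0,0,0,0,0,0,0,0,0])

```text
t: 6.28
tool_pos: [0.5156, -0.0123, 0.06]
ee_rot: [0.736, 0.677, -0.0, -0.0]
wrist_force: [0.8, 0.8, -1.4]
width: 0.0281
gripper_force: 99.5
```

To row units: 0.001 m is 0.002.

>>> send_path(plan=[0,0,0.002,0,0,0,0,0,0,0,0,0,0,0,0,0,0,0])

```text
t: 6.53
tool_pos: [0.5157, -0.0124, 0.0592]
ee_rot: [0.736, 0.677, 0.0, 0.0]
wrist_force: [-1.8, -0.0, 4.3]
width: 0.028
gripper_force: 100.1
```

>>> send_path(plan=[0,0,0.002,0,0,0,0,0,0,0,0,0,0,0,0,0,0,0,0,0,0,0,0,0])

```text
t: 6.87
tool_pos: [0.5158, -0.0124, 0.0591]
ee_rot: [0.736, 0.677, 0.0, 0.0]
wrist_force: [-7.4, -0.0, 22.7]
width: 0.0282
gripper_force: 102.9
```

To row units: 0.01 m is 0.02, 0.008 m is 0.016, -0.022 rad is -0.014.

>>> send_path(plan=[0,0,-0.002,0,0,-0.014,0,0,0,0,0,-0.014,0,0.016,0,0,0,0,0,0.02,0,0,0,0,0,0.02,0,0,0,0,0,0.02,0,0,0,0,0,0.02,0,0,0,0,0,0.008,0,0,0,0,0,0,0,0,0,0,0,0,0,0,0,0])

```text
t: 7.7
tool_pos: [0.568, -0.0144, 0.0592]
ee_rot: [0.721, 0.693, 0.0, 0.0]
wrist_force: [-0.9, 0.6, 6.4]
width: 0.0285
gripper_force: 100.8
```

Run:
```python
from h import *
delta(.587,-.0153,.0592,-2.4)
snap('wrist','w3'); snap('top','top1')
a=load('w3')[0][:,:,::-1]
cv2.imwrite('pics/c3.png',cv2.resize(a[80:300,240:520],None,fx=2.7,fy=2.7,interpolation=cv2.INTER_CUBIC))
```

```text
t 7.70 pos [ 0.568  -0.0144  0.0592] yaw_y -2.21 tilt [ 0.0005 -0.0001] tool delta [-0.0001  0.019  -0.    ] rz 0.0034 F [-0.9  0.6  6.4] w 0.0285 q6 1.58
```

View pics/c3.png

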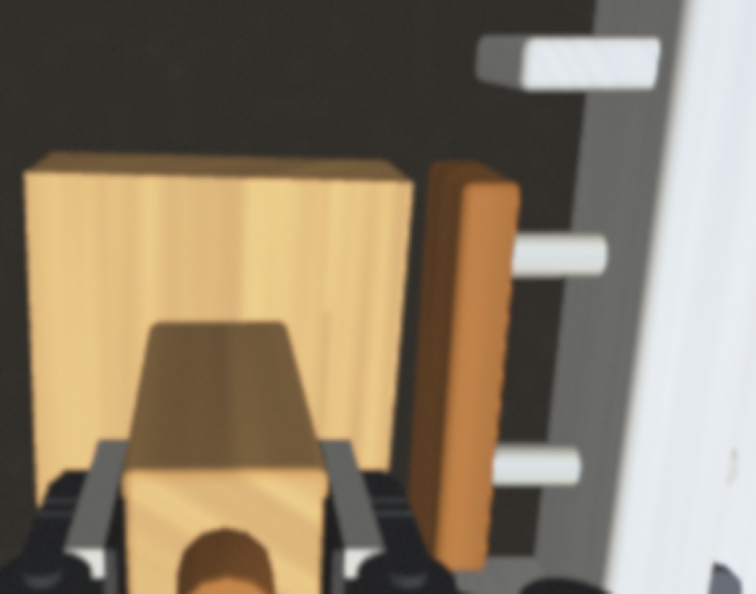

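Run:
```python
from h import *
f=lambda c:(np.array(c)+.5)/2.7-.5+[240,80]
P=plane('w3',f([[413,182],[390,470],[25,172],[35,480]]),.032);print(P.round(4).tolist(),np.degrees(np.arctan2(*(P[0]-P[1])[:2])),np.degrees(np.arctan2(*(P[2]-P[3])[:2])))
P=plane('w3',f([[463,183],[428,568]]),.038);print(P.round(4).tolist(),np.degrees(np.arctan2(*(P[0]-P[1])[:2])))
```

```text
[[0.6099, 0.0284, 0.032], [0.6061, -0.0374, 0.032], [0.5299, 0.0335, 0.032], [0.525, -0.0368, 0.032]] 3.265023557541904 4.012267911563218
[[0.6187, 0.0288, 0.038], [0.6141, -0.0595, 0.038]] 2.9705922979187203
```

To row units: 0.004 m is 0.008.

>>> send_path(plan=[0,0.008,0,0,0,0,0,0.008,0,0,0,0,0,0,0,0,0,0,0,0,0,0,0,0])

```text
t: 8.13
tool_pos: [0.5756, -0.0147, 0.0592]
ee_rot: [0.721, 0.693, -0.0, -0.0]
wrist_force: [-4.6, -0.7, 10.9]
width: 0.0283
gripper_force: 101.2
```

>>> send_path(plan=[0,0.006,0,0,0,0,0,0,0,0,0,0,0,0,0,0,0,0])

```text
t: 8.38
tool_pos: [0.5782, -0.0148, 0.0592]
ee_rot: [0.721, 0.693, -0.0, -0.0]
wrist_force: [-6.7, 0.3, 12.5]
width: 0.0279
gripper_force: 101.5
```

>>> send_path(plan=[0,0.006,0,0,0,0,0,0,0,0,0,0,0,0,0,0,0,0])

```text
t: 8.63
tool_pos: [0.5808, -0.0151, 0.0592]
ee_rot: [0.721, 0.693, -0.001, -0.0]
wrist_force: [-9.6, 0.4, 14.1]
width: 0.0282
gripper_force: 101.9
```

To row units: 0.002 m is 0.004.

>>> send_path(plan=[0,0.004,0,0,0,0,0,0,0,0,0,0,0,0,0,0,0,0])

```text
t: 8.88
tool_pos: [0.5824, -0.0151, 0.0592]
ee_rot: [0.721, 0.693, -0.001, -0.001]
wrist_force: [-12.4, -0.8, 18.4]
width: 0.0282
gripper_force: 102.4
```

Run:
```python
from h import *
snap('wrist','w4');snap('top','top2');snap('side','side2')
a=load('w4')[0][:,:,::-1]; b=load('side2')[0][:,:,::-1]
A=cv2.resize(a[80:300,240:440],(500,550),interpolation=cv2.INTER_CUBIC)
B=cv2.resize(load('top2')[0][110:185,278:363,::-1],(300,265),interpolation=cv2.INTER_CUBIC)
C=cv2.resize(b[180:245,290:365],(300,260),interpolation=cv2.INTER_CUBIC)
cv2.imwrite('pics/c4.png',np.hstack([A,np.vstack([B,C,np.zeros((25,300,3),np.uint8)])]))
```

```text
(no output)
```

View pics/c4.png

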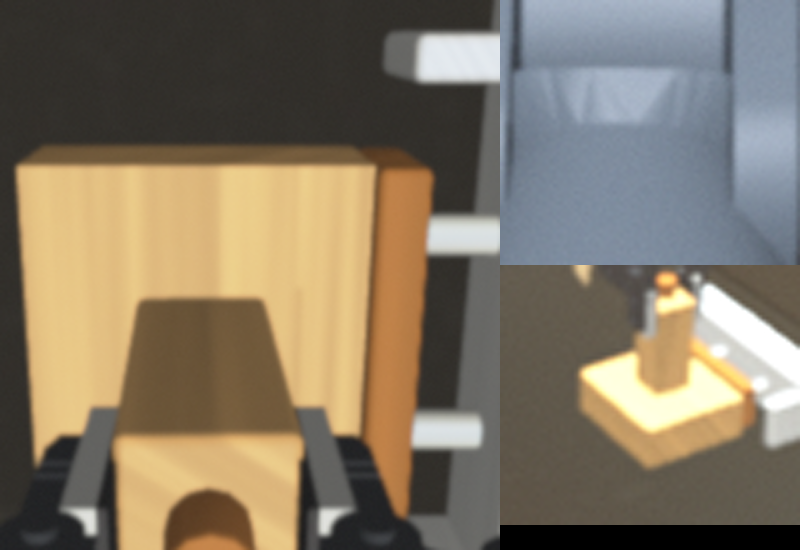

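Run:
```python
from h import *
f=lambda c:(np.array(c)+.5)/2.5-.5+[240,80]
a=np.radians(-2.6);ux=np.array([np.cos(a),np.sin(a)]);uy=np.array([-ux[1],ux[0]])
for n,c,z in (('cheek',[[417,36],[417,82]],.037),('cheekbot?',[[384,36],[386,72]],.0),('padrear',[[433,175],[410,505]],.038),('footfront',[[376,167],[362,432]],.032),('footrear',[[17,167],[35,455]],.032)):
    P=plane('w4',f(c),z)[:,:2]; print(n,np.c_[P@ux,P@uy].round(4).tolist(),np.degrees(np.arctan2(*(P[0]-P[1]))))
P=plane('w3',((np.array([[528,40],[524,88],[463,183],[428,568],[519,190],[487,560]])+.5)/2.7-.5+[240,80]),.0375)[:,:2];print('w3 cheek,padfront,padrear',np.c_[P@ux,P@uy].round(4).tolist())
```

```text
cheek [[0.6265, 0.0844], [0.6272, 0.0751]] -1.9772154206947214
cheekbot? [[0.6269, 0.0838], [0.628, 0.0751]] -4.611120261940318
padrear [[0.632, 0.0556], [0.6333, -0.0257]] 1.6638255731508167
footfront [[0.6207, 0.0563], [0.6216, -0.0091]] 1.8496539678196098
footrear [[0.5406, 0.0557], [0.5409, -0.016]] 2.4312495416348936
w3 cheek,padfront,padrear [[0.627, 0.0844], [0.6272, 0.0754], [0.6169, 0.0568], [0.6163, -0.0319], [0.6283, 0.0554], [0.6296, -0.0297]]
```

To row units: 0.002 m is 0.004, -0.0006 m is -0.0012.

>>> send_path(plan=[0,0,-0.0012,0,0,0,0,0.004,0,0,0,0,0,0,0,0,0,0,0,0,0,0,0,0])

```text
t: 9.37
tool_pos: [0.5841, -0.0152, 0.0593]
ee_rot: [0.721, 0.693, -0.001, -0.001]
wrist_force: [-11.3, -0.9, 10.5]
width: 0.0283
gripper_force: 101.6
```

>>> send_path(plan=[0,0.004,0,0,0,0,0,0.002,0,0,0,0,0,0,0,0,0,0,0,0,0,0,0,0])

```text
t: 9.7
tool_pos: [0.5864, -0.0153, 0.0593]
ee_rot: [0.721, 0.693, -0.001, -0.001]
wrist_force: [-14.6, -1.4, 15.1]
width: 0.0281
gripper_force: 102.3
```

Run:
```python
from h import *
delta(.588,-.0153,.0592,-2.4)
snap('wrist','w5');snap('side','side3')
a=load('w5')[0][:,:,::-1]; b=load('side3')[0][:,:,::-1]
A=cv2.resize(a[80:300,240:440],(500,550),interpolation=cv2.INTER_CUBIC)
C=cv2.resize(b[170:245,290:365],(300,300),interpolation=cv2.INTER_CUBIC)
cv2.imwrite('pics/c5.png',np.hstack([A,np.vstack([C,np.zeros((250,300,3),np.uint8)])]))
```

```text
t 9.70 pos [ 0.5864 -0.0153  0.0593] yaw_y -2.21 tilt [-0.0039 -0.0002] tool delta [0.0001 0.0016 0.0001] rz 0.0033 F [-14.6  -1.4  15.1] w 0.0281 q6 1.58
```

View pics/c5.png

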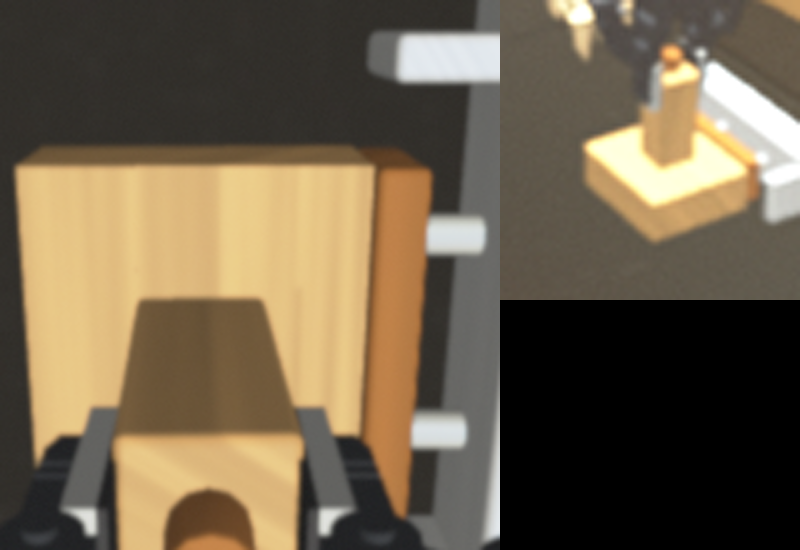

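To row units: 0.002 m is 0.004, -0.0003 m is -0.0006.

>>> send_path(plan=[0,0.004,-0.0006,0,0,0,0,0,0,0,0,0,0,0,0,0,0,0,0,0,0,0,0,0,0,0,0,0,0,0,0,0,0,0,0,0,0,0,0,0,0,0,0,0,0,0,0,0,0,0,0,0,0,0,0,0,0,0,0,0,0,0,0,0,0,0,0,0,0,0,0,0,0,0,0,0,0,0,0,0,0,0,0,0,0,0,0,0,0,0,0,0,0,0,0,0,0,0,0,0,0,0,0,0,0,0,0,0])

```text
t: 11.3
tool_pos: [0.5882, -0.0154, 0.0593]
ee_rot: [0.721, 0.693, -0.002, -0.001]
wrist_force: [-15.5, -1.7, 12.1]
width: 0.0284
gripper_force: 101.8
```

Run:
```python
from h import *
delta(.588,-.0153,.0592,-2.4)
snap('wrist','w6')
a=load('w6')[0][:,:,::-1]
cv2.imwrite('pics/c6.png',cv2.resize(a[80:270,240:440],None,fx=3,fy=3,interpolation=cv2.INTER_CUBIC))
```

```text
t 11.30 pos [ 0.5882 -0.0154  0.0593] yaw_y -2.21 tilt [-0.0043 -0.0002] tool delta [ 0.0001 -0.0002  0.0001] rz 0.0033 F [-15.5  -1.7  12.1] w 0.0284 q6 1.58
```

View pics/c6.png

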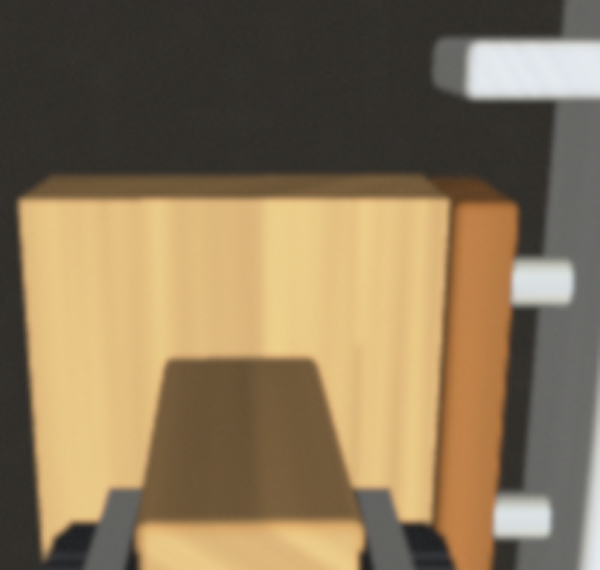

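Run:
```python
from h import *
f=lambda c:(np.array(c)+.5)/3-.5+[240,80]
a=np.radians(-2.6);ux=np.array([np.cos(a),np.sin(a)]);uy=np.array([-ux[1],ux[0]])
for n,c,z in (('cheek',[[469,44],[469,98]],.037),('footfront',[[449,200],[433,520]],.032),('padfront',[[459,205],[443,530]],.038),('padrear',[[518,205],[494,560]],.038)):
    P=plane('w6',f(c),z)[:,:2]; print(n,np.c_[P@ux,P@uy].round(4).tolist(),np.degrees(np.arctan2(*(P[0]-P[1]))))
```

```text
cheek [[0.6269, 0.0843], [0.6275, 0.0752]] -1.4534574635232225
footfront [[0.6261, 0.0564], [0.6272, -0.0094]] 1.727813428273687
padfront [[0.6269, 0.0565], [0.6281, -0.0085]] 1.513595116431211
padrear [[0.6375, 0.0565], [0.6388, -0.0151]] 1.5800022670857312
```

```bash
python3 -c "
from station import r, cams, finish_job, get_obs
print(finish_job())"
```

```text
the job is handed in; nothing more can be done
None
```

I plugged the upright fully into the foot, then pressed the foot square and centred on the pad about 10 mm (about 10 N), level with the cheeks, and handed the job in at 11.3 s with the arm still holding; the interface gave no verdict.

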